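# Roll the tube caps home

### The arm

A 6-joint arm with a two-finger parallel gripper is mounted at the origin on a cart in front of the work surface, level with it; the furniture and walls round the work are solid. World frame = base frame: x ahead of the robot, y to its left, z up, the work surface at z = 0. Lengths are in m, angles in rad, forces in N, time in s.
With the tool pointing down it reaches from about 0.35 to 1 m from the base axis. Payload 7.1 kg.
Tool frame: the origin (TCP) lies between the finger pads; the fingertips stand 22 mm ahead of it and the grasp point (between the pads) lies 3 mm ahead of it; z points along the fingers, y is the line along which they close (so a half turn about z gives the same grasp; the last joint's range is limited). The gripper opens to 85 mm and grips with 20 to 120 N. Pads are 22 mm wide; open, the fingers measure 114 mm over their backs; the gripper's body (76 mm by 85 mm) begins 54 mm behind the grasp point. The pads swing forward as they close: fully open they stand 13 mm farther back than shut.
Start: joints at [1.148, 0.423, 1.63, -0, 1.089, -0.019], TCP at [0.246, 0.575, 0.253] pointing down, gripper open.
Joint ranges: [-3, 3], [-0.9, 2.11], [0.09, 2.58], [-1.31, 4.45], [0.11, 2.69], [-2.54, 2.54]. Speed limits (rad/s): [2.39, 2.39, 3.01, 3.14, 3.14, 3.14].

### API

Orientations are given as a rotation vector (axis times angle).
In Python, from rig import manip gives the robot as it stands. The module is installed in compiled form; this text tells all that it offers. Calls block until the motion is done:
- manip.move_to(position, orientation): joint-space move of the TCP to a pose.
- manip.servo_line(position, orientation=None, rate=0.15): straight line of the TCP; orientation=None keeps the orientation; rate is the mean speed in m/s.
- manip.set_joints(angles): joint-space move.
- manip.command_gripper(opening, f_grip=None): finger opening in m; f_grip is the grip in N (None keeps the last); returns when the fingers have stopped.
- manip.hold(seconds).
- manip.solve_ik(position, orientation): joint angles nearest the present ones, or None.
- manip.camera(name): name is "side" or "top"; returns a dict with "image" (420x560x3 uint8, red, green, blue), "fx", "fy", "cx", "cy" (pixels), "k1" (the pictures are not rectified: a ray, as slopes to the right and down, at radius r is drawn at 1 + k1 r^2 times it, then the intrinsics apply), "cam_to_world" (4x4, takes a point from camera to world coordinates). Camera axes: x right, y down, z forward; pixel columns grow to the right and rows downward; lengths in m; the calibration is good to about 2 mm. A picture is of the moment at which its call begins. There is no depth.
A pose or a line that the arm cannot do raises manip.IKError and nothing moves.
- manip.sign_off(): hands the job in; it is judged then, once.
Readings, each from a call of its own:
- manip.get_time(): time.
- manip.get_joint_positions(): joint angles.
- manip.get_joint_vel(): joint speeds.
- manip.get_tau(): joint torques, N m.
- manip.get_position(): TCP position.
- manip.get_ee_rot(): TCP orientation.
- manip.get_contact_force(): force on the tool from outside, world axes, zero at the start.
- manip.get_torque(): the same for the moment, N m.
- manip.get_width(): finger opening in m.
- manip.get_grip_force(): force on a finger pad.
Only numpy, scipy, OpenCV 4.12 (cv2) and the standard library are available. Lean on these libraries where they do the work, as an engineer would, in place of code of your own. Each camera call takes 0.05 s, during which the arm holds its last target. There are 200 camera calls.

### The job

Take the hand roller from its stand and run its wheel along the row of tube caps, setting it down at one end of the rack and pressing steadily with its spring, without lifting until it is past the last cap, so that all six caps are pushed fully home. Press firmly but gently (do not jam it hard against the end stop of its spring), do not push the caps with the fingers, then hang the roller back in its stand and leave the other things alone.

Things in the scene. Friction and masses are not known exactly. Their poses are not given: they have to be found in the camera images.
- rack: Fixed open-framed aluminium tube rack, 62 (x) x 220 (y) x 60 mm high. Origin: centre of its underside, z up. Its flat deck is 60 mm above the origin. Six grey bevelled caps, 22 mm across, stand in the deck in a row along y (at x = 0, y = -70, -42, -14, 14, 42, 70 mm). The deck is bare beyond the end caps, from 82 to 110 mm: room to set the wheel down.
- cap_roller: Loose hand roller, 0.3 kg. White grip block 22 (x) x 40 (y) mm, z = 61 to 99 mm, on a cross bar 22 x 84 x 10 mm, z = 51 to 61, flush with it in x: grip across x. Below, a sprung fork (37 mm wide in x) with a free black wheel, 32 mm diameter, 28 mm wide, axle along x: it rolls along y. Both ends alike. Origin: wheel's lowest point, spring relaxed; z up.
- roller_fork (a joint): How far the wheel and fork are pushed up into the hand roller: 0 (relaxed) to 0.012 m (end stop). The spring presses with 1.8 N at 0 and 0.9 N more per mm: 7 N at 6 mm, 12.6 N at the stop; beyond the stop the tool is rigid.
- roller_foot (a point): The lowest point of the hand roller's wheel; it moves with the sprung fork.
- stand: Fixed grey stand, base 80 (x) x 120 (y) x 8 mm, two posts at y = +-35 mm. The roller hangs in it by its cross bar, whose ends rest on the post tops 63 mm above the origin: then the roller's origin is 12 mm straight above the stand's and its y lies along the stand's y (either way round). Lips 8 mm high leave the bar 4 mm of play all round. Origin: centre of underside, z up.
- cap0 (a joint): Push-in cap 1 of 6 in the rack, at y = -70 mm along the rack. Value: how far it has been pushed down, 0 (top 7 mm above the deck) to 0.006 m (fully home, top 1 mm above the deck). It starts between 0 and 0.002. It takes about 5 N straight down to move it and stays where it is left.
- cap1 (a joint): Push-in cap 2 of 6 in the rack, at y = -42 mm along the rack. Value: how far it has been pushed down, 0 (top 7 mm above the deck) to 0.006 m (fully home, top 1 mm above the deck). It starts between 0 and 0.002. It takes about 5 N straight down to move it and stays where it is left.
- cap2 (a joint): Push-in cap 3 of 6 in the rack, at y = -14 mm along the rack. Value: how far it has been pushed down, 0 (top 7 mm above the deck) to 0.006 m (fully home, top 1 mm above the deck). It starts between 0 and 0.002. It takes about 5 N straight down to move it and stays where it is left.
- cap3 (a joint): Push-in cap 4 of 6 in the rack, at y = 14 mm along the rack. Value: how far it has been pushed down, 0 (top 7 mm above the deck) to 0.006 m (fully home, top 1 mm above the deck). It starts between 0 and 0.002. It takes about 5 N straight down to move it and stays where it is left.
- cap4 (a joint): Push-in cap 5 of 6 in the rack, at y = 42 mm along the rack. Value: how far it has been pushed down, 0 (top 7 mm above the deck) to 0.006 m (fully home, top 1 mm above the deck). It starts between 0 and 0.002. It takes about 5 N straight down to move it and stays where it is left.
- cap5 (a joint): Push-in cap 6 of 6 in the rack, at y = 70 mm along the rack. Value: how far it has been pushed down, 0 (top 7 mm above the deck) to 0.006 m (fully home, top 1 mm above the deck). It starts between 0 and 0.002. It takes about 5 N straight down to move it and stays where it is left.
- beaker: Clear glass beaker, 58 mm wide, 70 mm tall; a bystander, leave it alone. Origin: centre of its underside.
- carton: Small closed blue paperboard box, 73 x 106 x 46 mm; a bystander, leave it alone. Origin: centre of its underside.
- timer: White dial timer, 66 x 66 x 44 mm; a bystander, leave it alone. Origin: centre of its underside.
Things that resemble listed ones, but are neither listed nor needed, are in the scene too. Leave any red look-alike of the cap_roller alone.

How it is judged:
On the way, in this order (a step that is already met when the one before it is completed fails the run):
1. the wheel is pressed, its spring partly compressed, on the rack at one end of the row (level with an end cap or beyond) while the cap at the other end is still up (value of joint roller_fork between 0.0025 and 0.0118 m and x of roller_foot in the frame of rack between -0.014 and 0.014 m and z of roller_foot in the frame of rack between 0.05 and 0.072 m and contact force between cap_roller and rack above 2 N and ((y of roller_foot in the frame of rack below -0.056 m and value of joint cap5 below 0.0035 m) or (y of roller_foot in the frame of rack above 0.056 m and value of joint cap0 below 0.0035 m))), for 0.1 s.
2. the wheel presses on the middle of the row, spring partly compressed, with the cap at the starting end home and the one at the other end still up (value of joint roller_fork between 0.0025 and 0.0118 m and x of roller_foot in the frame of rack between -0.014 and 0.014 m and z of roller_foot in the frame of rack between 0.05 and 0.072 m and contact force between cap_roller and rack above 2 N and y of roller_foot in the frame of rack between -0.03 and 0.03 m and ((value of joint cap0 above 0.0045 m and value of joint cap5 below 0.0035 m) or (value of joint cap5 above 0.0045 m and value of joint cap0 below 0.0035 m))), for 0.1 s.
3. the wheel presses on the rack at an end of the row, spring partly compressed, with all six caps home (value of joint roller_fork between 0.0025 and 0.0118 m and x of roller_foot in the frame of rack between -0.014 and 0.014 m and z of roller_foot in the frame of rack between 0.05 and 0.072 m and contact force between cap_roller and rack above 2 N and (y of roller_foot in the frame of rack below -0.056 m or y of roller_foot in the frame of rack above 0.056 m) and value of joint each of cap0, cap1, cap2, cap3, cap4, cap5 above 0.0045 m), for 0.1 s.
At the end, for the whole second after the job is handed in: All six caps are pushed down by more than 4.5 of their 6 mm, and the hand roller hangs at rest in its stand, upright, its bar on both post tops between the lips (value of joint each of cap0, cap1, cap2, cap3, cap4, cap5 above 0.0045 m and x of cap_roller in the frame of stand between -0.0065 and 0.0065 m and y of cap_roller in the frame of stand between -0.0065 and 0.0065 m and z of cap_roller in the frame of stand between 0.009 and 0.015 m and angle between cap_roller's own z axis and vertical below 0.12 rad and linear speed of cap_roller below 0.02 m/s); the robot touches nothing.
It fails at once if the wheel is lifted off the row, or set down on it, between the end caps (the wheel 9 to 20 mm above the deck over the four middle caps) (x of roller_foot in the frame of rack between -0.02 and 0.02 m and y of roller_foot in the frame of rack between -0.05 and 0.05 m and z of roller_foot in the frame of rack between 0.069 and 0.08 m).
It fails at once if the roller presses on the rack with more than 25 N (against the spring's end stop) (contact force between cap_roller and rack above 25 N).
It fails at once if the fingers push on the rack or its caps (contact force between the fingers and rack above 2 N).
It fails at once if the beaker, the blue carton or the timer is moved by more than 20 mm (distance of any of beaker, carton, timer from where it was at the start of the episode above 0.02 m).
It also fails if it takes over 64 s, if anything falls off the work surface, if the arm or the gripper's body presses on something with over 40 N, if the wrist force passes 120 N, or if a joint passes its speed limit or range.

## Working session

There is one attempt and no reset: what is moved stays moved. The work goes in short steps, each a Python script; the robot and the scene stay as the last script left them, time stands still between calls to the robot, and variables do not carry over. Pictures are saved under pics/ and viewed, at most 10 in all, crops included, and the job is handed in when it is done.

```bash
mkdir -p pics
python3 - <<'E'
from rig import manip
import cv2
for n in("top","side"):
    c=manip.camera(n); cv2.imwrite(f"pics/{n}0.png",c["image"][:,:,::-1])
    print(n,c["fx"],c["cx"],c["cy"],c["k1"],c["cam_to_world"].round(3).tolist() if hasattr(c["cam_to_world"],'round') else c["cam_to_world"])
print(manip.get_time(),manip.get_ee_rot(),manip.get_contact_force())
E
```

```text
top 489.18978527905904 273.75299331619493 205.58065111317862 -0.06412082766866752 [[0.009, -0.99, 0.138, 0.302], [-1.0, -0.01, -0.011, 0.021], [0.012, -0.138, -0.99, 1.403], [0.0, 0.0, 0.0, 1.0]]
side 492.3306721324622 276.42026833615074 212.95979522763776 -0.17213411112259513 [[0.827, -0.282, 0.487, -0.094], [-0.562, -0.395, 0.726, -0.89], [-0.012, -0.874, -0.485, 0.659], [0.0, 0.0, 0.0, 1.0]]
0.1 [-6.29937431e-01 -3.07744406e+00  2.18303570e-03] [-0.69883812  0.18049783 -0.20338124]
```

View pics/top0.png

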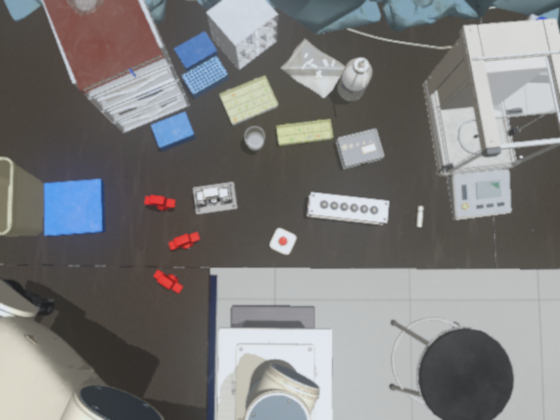

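View pics/side0.png

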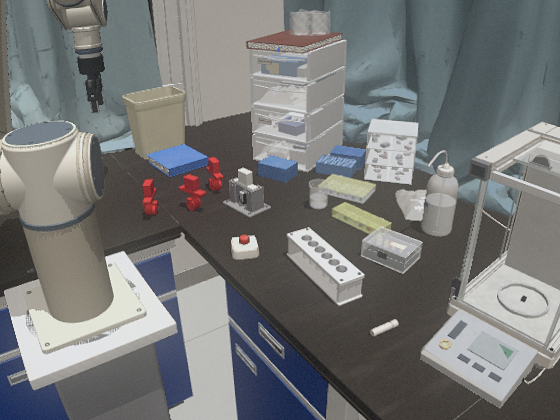

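The top view shows the rack at about (348,208) with six caps in a row. The stand with the white roller is at (215,197), and the red look-alikes are at (160,202), (184,241) and (168,281). Next I'll enlarge the rack and stand.

```bash
cat > h.py <<'E'
from rig import manip
import cv2, numpy as np
from scipy.spatial.transform import Rotation as R
def unproj(c,px,z):
    K=np.array([[c["fx"],0,c["cx"]],[0,c["fy"],c["cy"]],[0,0,1.]])
    u=cv2.undistortPoints(np.array(px,float).reshape(-1,1,2),K,np.array([c["k1"],0,0,0,0]),).reshape(-1,2)
    T=np.array(c["cam_to_world"]); d=np.c_[u,np.ones(len(u))]@T[:3,:3].T
    return T[:3,3]+d*((z-T[2,3])/d[:,2])[:,None]
def proj(c,P):
    T=np.linalg.inv(np.array(c["cam_to_world"])); p=np.atleast_2d(P)@T[:3,:3].T+T[:3,3]
    s=p[:,:2]/p[:,2:]; s=s*(1+c["k1"]*(s**2).sum(1,keepdims=True))
    return s*[c["fx"],c["fy"]]+[c["cx"],c["cy"]]
def down(yaw):  # tool z down, tool y (closing line) along world direction yaw
    y=np.array([np.cos(yaw),np.sin(yaw),0]); z=np.array([0,0,-1.])
    return R.from_matrix(np.c_[np.cross(y,z),y,z]).as_rotvec()
E
python3 - <<'E'
import cv2
a=cv2.imread("pics/top0.png");b=cv2.imread("pics/side0.png")
f=lambda i,x,y,w,h,s:cv2.resize(i[y:y+h,x:x+w],None,fx=s,fy=s,interpolation=cv2.INTER_CUBIC)
cv2.imwrite("pics/c1.png",cv2.vconcat([f(a,185,175,70,50,8)[:,:560],cv2.resize(f(a,300,185,100,45,8),(560,252)) [:200]]) if 0 else f(a,185,175,70,50,8))
cv2.imwrite("pics/c2.png",f(a,300,185,100,45,8))
cv2.imwrite("pics/c3.png",f(b,215,160,65,60,8))
E
```

```text
(no output)
```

View pics/c1.png

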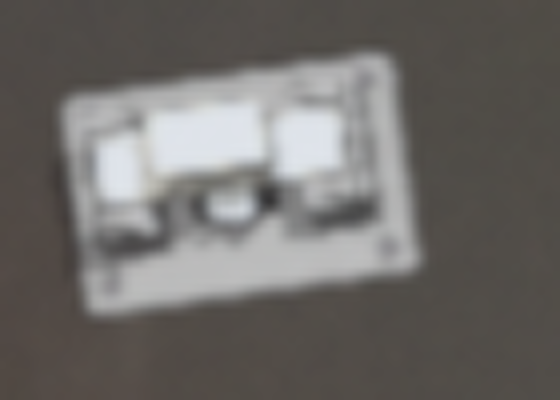

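View pics/c2.png

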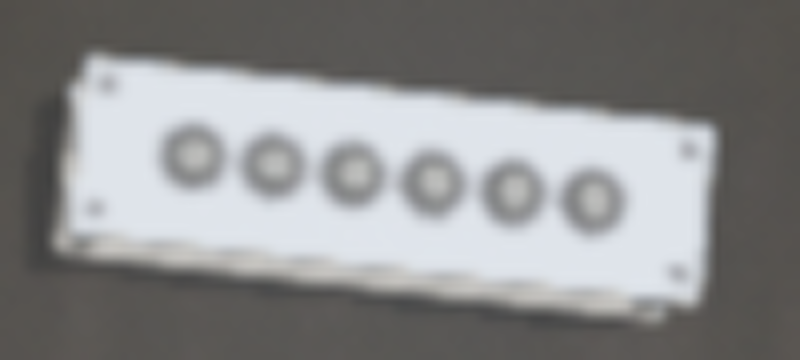

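View pics/c3.png

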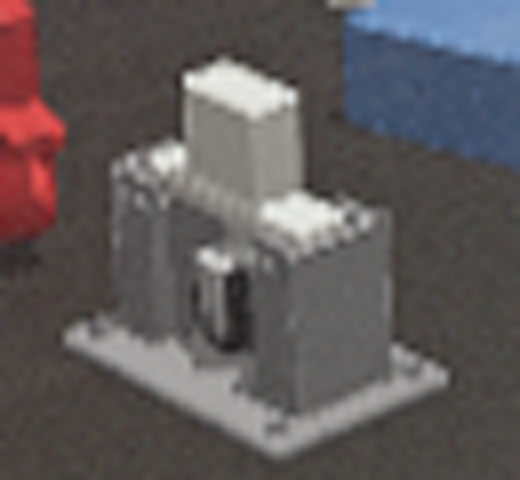

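The crops give clear corners for the stand base, grip top and rack deck, and clear centres for the six caps. I'll compute poses from those pixels.

Run:
```python
from h import *
c=manip.camera("top"); s=manip.camera("side")
f=lambda p,ox,oy:(np.array(p)+.5)/8-.5+[ox,oy]
def rep(n,p,o,z):
    P=unproj(c,f(p,*o),z); print(n,P[:,:2].round(4).tolist(),P.mean(0).round(4)); return P
B=rep("base",[(62,100),(388,55),(422,265),(92,312)],(185,175),.008)
G=rep("grip",[(147,115),(262,100),(268,165),(155,182)],(185,175),.111)
D=rep("deck",[(90,55),(718,125),(697,305),(68,235)],(300,185),.06)
C=rep("caps",[(192,155),(272,164),(352,174),(432,183),(512,192),(592,201)],(300,185),.066)
a=lambda v:np.degrees(np.arctan2(v[1],v[0]))
print("base yaw(y axis)",a(B[0]-B[1]),a(B[3]-B[2]),a(B[0]-B[3])+90,a(B[1]-B[2])+90, np.linalg.norm(B[0]-B[1]),np.linalg.norm(B[0]-B[3]))
print("rack",a(D[0]-D[1]),a(D[3]-D[2]),a(C[0]-C[5]),np.linalg.norm(D[0]-D[1]),np.linalg.norm(C[0]-C[5]))
# check with side camera: base near corners, grip top
g=lambda p:(np.array(p)+.5)/8-.5+[215,160]
S=unproj(s,g([(70,335),(280,455),(445,378)]),.008); print("side base",S[:,:2].round(4).tolist())
S=unproj(s,g([(185,75),(250,115),(297,92),(232,58)]),.111); print("side grip",S[:,:2].round(4).tolist(),S.mean(0).round(4))
```

```text
base [[0.5483, 0.2418], [0.566, 0.1241], [0.4894, 0.1104], [0.4711, 0.2285]] [0.5187 0.1762 0.008 ]
grip [[0.5252, 0.1968], [0.5307, 0.1584], [0.5087, 0.1558], [0.5026, 0.1935]] [0.5168 0.1761 0.111 ]
deck [[0.5301, -0.0968], [0.5078, -0.3167], [0.4445, -0.3078], [0.4669, -0.0891]] [ 0.4873 -0.2026  0.06  ]
caps [[0.4944, -0.1315], [0.4916, -0.1593], [0.4884, -0.187], [0.4855, -0.2148], [0.4827, -0.2426], [0.4798, -0.2705]] [ 0.4871 -0.201   0.066 ]
base yaw(y axis) 98.57198646812647 98.7706376087821 99.73990081915001 100.19085416081067 0.11898393781596472 0.07826697552120183
rack 84.19700141880601 84.16311209608654 83.97343018400123 0.2210095325568562 0.13968713310750305
side base [[0.4734, 0.2278], [0.4891, 0.1096], [0.5645, 0.1228]]
side grip [[0.509, 0.1971], [0.51, 0.1555], [0.5327, 0.1623], [0.5295, 0.2001]] [0.5203 0.1788 0.111 ]
```

```bash
cat >> h.py <<'E'
ST=np.array([.518,.1768,0]); SY=np.radians(98.8)
RK=np.array([.4872,-.2018,0]); RY=np.radians(84.1)
TZ=.087  # TCP height in roller frame
def best(p,yaw):
    o=[down(yaw+k*np.pi) for k in(0,1)]
    qs=[manip.solve_ik(p,x) for x in o]
    return min([(abs(q[5]),i) for i,q in enumerate(qs) if q is not None])[1]
E
python3 - <<'E'
from h import *
yaw=SY-np.pi/2
k=best(ST+[0,0,.2],yaw); print(k,[manip.solve_ik(ST+[0,0,.2],down(yaw+j*np.pi)) for j in(0,1)])
o=down(yaw+k*np.pi)
manip.move_to(ST+[0,0,.2],o)
manip.servo_line(ST+[0,0,.012+TZ],rate=.12)
f0=manip.get_contact_force()
manip.command_gripper(.0,60)
print(manip.get_time(),manip.get_width(),manip.get_grip_force(),f0,manip.get_contact_force(),manip.get_position())
manip.servo_line(ST+[0,0,.22],rate=.12)
manip.hold(.2)
print(manip.get_time(),manip.get_width(),manip.get_contact_force(),manip.get_position())
yw=RY-np.pi/2+k*np.pi
e=RK+.096*np.array([np.cos(RY),np.sin(RY),0])
manip.move_to(e+[0,0,.06+.03+TZ],down(yw)); manip.hold(.2)
print(manip.get_time(),manip.get_contact_force(),manip.get_position())
im=[manip.camera(n)["image"][:,:,::-1] for n in("top","side")]
z=lambda i,x,y:cv2.resize(i[y:y+100,x:x+100],(400,400),interpolation=cv2.INTER_CUBIC)
cv2.imwrite("pics/e.png",cv2.hconcat([z(im[0],260,150),z(im[1],250,160)]))
E
```

```text
0 [array([0.30717156, 0.3806284 , 1.84326425, 0.        , 0.9177    ,
       0.15358259]), None]
3.5583 0.021527488739182445 58.711164593696594 [ 0.17329289  0.11598924 -0.22079432] [-0.28121844 -1.01969872  3.97270011] [0.5183335  0.17688273 0.09937192]
4.9167 0.021135352111037065 [-0.67089133  1.78117712 -3.85098155] [0.51764192 0.17669324 0.21925899]
6.225 [ 0.21345216 -0.22871162 -3.76905802] [ 0.49753439 -0.10525394  0.17719571]
```

View pics/e.png

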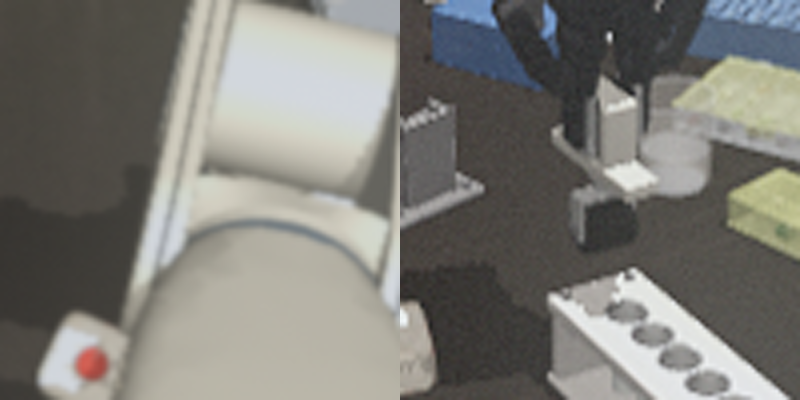

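The roller is held upright beyond the +y end of the rack, at about (605,180) in the composite picture. I'll lower it until the force shows contact, then press and roll.

Run:
```python
from h import *
d=np.array([np.cos(RY),np.sin(RY),0])
fz=lambda:manip.get_contact_force()[2]
b=fz(); e=RK+.096*d
h=.06+.005+TZ
manip.servo_line(e+[0,0,h],rate=.06); manip.hold(.15); print(fz()-b)
for i in range(16):
    h-=.001; manip.servo_line(e+[0,0,h],rate=.02); manip.hold(.1)
    F=fz()-b; print(round((h-.06-TZ)*1000,1),round(F,2))
    if F>6.6: break
print(manip.get_time(),manip.get_position()-e,manip.get_contact_force())
```

```text
0.6485205789895181
4.0 0.29
3.0 0.85
2.0 0.7
1.0 1.78
0.0 3.22
-1.0 3.21
-2.0 4.86
-3.0 6.13
-4.0 6.49
-5.0 8.56
10.5417 [ 1.66149574e-04 -2.07584371e-05  1.42096803e-01] [ 1.59789026 -0.39607194  4.8888397 ]
```

Run:
```python
from h import *
d=np.array([np.cos(RY),np.sin(RY),0]); h=.06-.005+TZ
for y in [.084,.07,.056,.042,.028,.014,0,-.014,-.028,-.042,-.056,-.07,-.084,-.096]:
    manip.servo_line(RK+y*d+[0,0,h],rate=.03)
    F=manip.get_contact_force(); print(y,F.round(1),(manip.get_position()[2]-h).round(4))
manip.hold(.3); print(manip.get_time(),manip.get_contact_force().round(1))
```

```text
0.084 [1.5 1.9 3.7] 0.0
0.07 [0.6 0.4 5. ] 0.0001
0.056 [1.  1.7 4.1] -0.0001
0.042 [-0.5 -0.4  5.9] 0.0
0.028 [0.6 2.3 4.3] -0.0001
0.014 [-0.4 -0.1  5.5] 0.0001
0 [-0.3  1.9  4.3] -0.0
-0.014 [-1.4 -0.   4.8] 0.0001
-0.028 [0.7 2.3 5.8] -0.0
-0.042 [-0.9  0.2  4.8] 0.0001
-0.056 [0.7 2.2 4.2] -0.0
-0.07 [-0.3 -0.6  5.4] 0.0001
-0.084 [-0.4  0.   5.2] -0.0
-0.096 [-0.3 -0.4  4.9] 0.0
19.3417 [-0.2 -0.   4.2]
```

Run:
```python
from h import *
d=np.array([np.cos(RY),np.sin(RY),0])
manip.servo_line(RK-.096*d+[0,0,.25],rate=.12)
o=down(SY-np.pi/2)
manip.move_to(ST+[0,0,.22],o); manip.hold(.3)
print(manip.get_time(),manip.get_contact_force(),manip.get_position())
i=manip.camera("side")["image"][:,:,::-1]
z=lambda x,y:cv2.resize(i[y:y+100,x:x+100],(400,400),interpolation=cv2.INTER_CUBIC)
cv2.imwrite("pics/f.png",cv2.hconcat([z(275,215),z(195,120)]))
```

```text
22.4333 [-0.25219253 -0.85601998 -2.56453271] [0.5182023  0.17627328 0.22005216]
```

View pics/f.png

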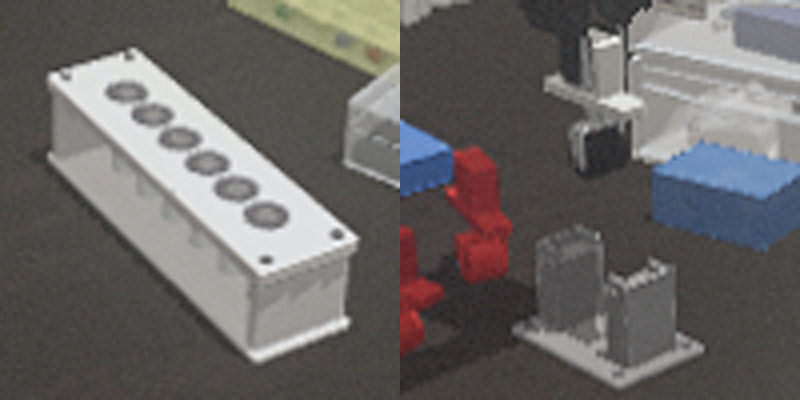

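All six caps look flush along (125,93) to (267,214), and the roller hangs upright in the gripper above the stand. I'll lower it back in with force checks.

Run:
```python
from h import *
fz=lambda:manip.get_contact_force()[2]
b=fz()
manip.servo_line(ST+[0,0,.012+TZ+.006],rate=.08); manip.hold(.15); print(manip.get_contact_force(),b)
h=.012+TZ+.006
for i in range(10):
    h-=.001; manip.servo_line(ST+[0,0,h],rate=.02); manip.hold(.1)
    F=fz()-b; print(round((h-.012-TZ)*1e3,1),round(F,2))
    if F>4: break
manip.command_gripper(.085); manip.hold(.2)
manip.servo_line(ST+[0,0,.25],rate=.12)
manip.move_to([.35,.45,.3],down(SY-np.pi/2+.5)); manip.hold(.2)
print(manip.get_time())
ims=[manip.camera(n)["image"][:,:,::-1] for n in("top","side")]
cv2.imwrite("pics/g.png",cv2.hconcat([cv2.resize(ims[0][170:230,180:240],(400,400),interpolation=2),cv2.resize(ims[1][160:220,215:275],(400,400),interpolation=2)]))
```

```text
[ 0.18301855 -1.11728385 -3.05686558] -3.0326168905182014
5.0 -0.26
4.0 -0.06
3.0 -0.03
2.0 0.18
1.0 -0.15
0.0 7.2
30.0
```

View pics/g.png

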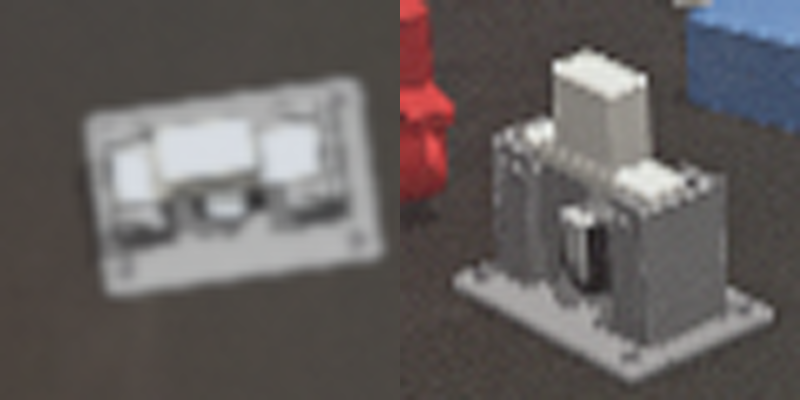

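The roller sits between the lips, upright, just as it started: grip at (205,150) in the top crop and (600,110) in the side crop.

```bash
python3 -c "
from rig import manip
print(manip.sign_off())"
```

```text
the job is handed in; nothing more can be done
None
```

I rolled the six caps in one unbroken pass and they look flush in the side picture; the roller hangs back upright in its stand, and I handed the job in at about 30 s of the 64 s allowed (no verdict was returned).

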